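Cap the jars and shut them in the rack

TASK

Put the flux jars on the repair bench away: first press every jar's popped-up cap down until it snaps home, then slide the jars upright, one behind the other, between the rails of the rack until all of them are fully inside, and finally swing the rack's lid over and press it shut past its catch. There may be three or four jars; leave the other things on the bench where they are.

Things in the scene. Friction and masses are not known exactly. Their poses are not given: they have to be found in the camera images.
- rack: Aluminium jar rack; origin on the bench, mid-lane. x runs along the lane from the open mouth (-83 mm) to the stop wall (+83 mm, 56 mm high). Rails 24 mm high, 6 thick, inner faces at y = +-22 mm; flared wings widen the mouth to 80 mm at x = -112. A catch post 72 mm high stands at x = -79, y = -55 to -46; its sprung catch reaches to y = -33, 62 to 70 mm up.
- rack_mouth (a point): centre of the lane's mouth, on the bench surface (rack x = -83 mm, y = 0)
- lid_hinge (a point): middle of the lid's hinge line at the stop end of the rack (rack x = +91 mm, 58 mm above the bench); the hinge runs along the rack's y
- rack_lid (a joint): angle of the clear blue-framed lid, rad: 0 = shut (level over the lane, underside 58 mm above the bench), pi/2 = upright, 2.2 = leaning back beyond the stop. 56 mm wide, 4 to 6 mm thick, 199 mm from hinge to free edge. Friction holds it at any angle; over the last 0.07 rad a nub on its side must be pressed down past the sprung catch (about 6 N at the tab).
- lid_tab (a point): middle of the upper (outer) face of the orange tab at the lid's free edge, 188 mm from the hinge; the tab is 22 mm long, 40 mm wide, 5 mm thick
- jar_red: loose round white jar with red band and press-on cap (may be absent): 38 mm diameter, shoulder 38 mm high, 87 g; origin at the centre of its underside, z up its axis. 52 mm high with the cap home, 62 mm with it popped up.
- cap_red (a joint): how far the red cap stands up from home on its jar, m: 0 = snapped home, 0.010 = popped up (white neck showing). It slides along the jar's axis and is held at either end by a detent (about 8 N to press it past). The cap is 35 mm across and 14 mm high, its flat top 52 mm + this value above the underside of the jar.
- jar_yellow: loose round white jar with yellow band and press-on cap (may be absent): 38 mm diameter, shoulder 38 mm high, 87 g; origin at the centre of its underside, z up its axis. 52 mm high with the cap home, 62 mm with it popped up.
- cap_yellow (a joint): how far the yellow cap stands up from home on its jar, m: 0 = snapped home, 0.010 = popped up (white neck showing). It slides along the jar's axis and is held at either end by a detent (about 8 N to press it past). The cap is 35 mm across and 14 mm high, its flat top 52 mm + this value above the underside of the jar.
- jar_green: loose round white jar with green band and press-on cap (may be absent): 38 mm diameter, shoulder 38 mm high, 87 g; origin at the centre of its underside, z up its axis. 52 mm high with the cap home, 62 mm with it popped up.
- cap_green (a joint): how far the green cap stands up from home on its jar, m: 0 = snapped home, 0.010 = popped up (white neck showing). It slides along the jar's axis and is held at either end by a detent (about 8 N to press it past). The cap is 35 mm across and 14 mm high, its flat top 52 mm + this value above the underside of the jar.
- jar_black: loose round white jar with black band and press-on cap (may be absent): 38 mm diameter, shoulder 38 mm high, 87 g; origin at the centre of its underside, z up its axis. 52 mm high with the cap home, 62 mm with it popped up.
- cap_black (a joint): how far the black cap stands up from home on its jar, m: 0 = snapped home, 0.010 = popped up (white neck showing). It slides along the jar's axis and is held at either end by a detent (about 8 N to press it past). The cap is 35 mm across and 14 mm high, its flat top 52 mm + this value above the underside of the jar.
- jar_orange: loose round white jar with orange band and press-on cap (may be absent): 38 mm diameter, shoulder 38 mm high, 87 g; origin at the centre of its underside, z up its axis. 52 mm high with the cap home, 62 mm with it popped up.
- cap_orange (a joint): how far the orange cap stands up from home on its jar, m: 0 = snapped home, 0.010 = popped up (white neck showing). It slides along the jar's axis and is held at either end by a detent (about 8 N to press it past). The cap is 35 mm across and 14 mm high, its flat top 52 mm + this value above the underside of the jar.
- phone: bystander, to be left alone: black phone lying flat, 72 x 148 x 9 mm; origin at the centre of its underside
- battery: bystander, to be left alone: small grey battery pack, 36 x 58 x 6 mm; origin at the centre of its underside
- driver: bystander, to be left alone: screwdriver lying on the bench, 150 mm long; origin at the centre of its underside
- solder: bystander, to be left alone: reel of solder standing flat, 52 mm diameter, 30 mm high; origin at the centre of its underside
- brush: bystander, to be left alone: brush lying on the bench, 160 mm long; origin at the centre of its underside
- tin: bystander, to be left alone: flat round steel tin, 64 mm diameter, 22 mm high; origin at the centre of its underside
Mind the look-alikes: they are no part of the job. There is more than one size of the jar_red; the one meant has the size given above.

How it is judged:
By the outcome, as a careful person would: the job done as asked, in the order asked, and still so for the second after the job is handed in, with the robot touching nothing.
Of jar_red, jar_yellow, jar_green, jar_black, jar_orange only 3 to 4 are there at a start; the rules pass over those that are not, and their reading is None.
At some moment in a run one of jar_red, jar_yellow, jar_green, jar_black, jar_orange may be knocked a few centimetres aside while the robot is not near it.
Once in a run the grip may slacken for a moment while it holds something.
It also fails if it takes over 200 s, if anything falls off the work surface, if the arm or the gripper's body presses on something with over 40 N, if the wrist force passes 120 N, or if a joint passes its speed limit or range.

ROBOT

A 6-joint arm with a two-finger parallel gripper is mounted at the origin on the work surface. World frame = base frame: x ahead of the robot, y to its left, z up, the work surface at z = 0. Lengths are in m, angles in rad, forces in N, time in s.
With the tool pointing down it reaches from about 0.375 to 0.9 m from the base axis. Payload 3.1 kg.
Tool frame: the origin (TCP) lies between the finger pads; the fingertips stand 8 mm ahead of it and the grasp point (between the pads) lies 11 mm behind it; z points along the fingers, y is the line along which they close (so a half turn about z gives the same grasp; the last joint's range is limited). The gripper opens to 87 mm and grips with 3 to 60 N. Pads are 19 mm wide; open, the fingers measure 117 mm over their backs; the gripper's body (75 mm by 190 mm) begins 51 mm behind the grasp point.
Start: joints at [0.934, 0.527, 1.433, -0, 1.181, -0.178], TCP at [0.276, 0.561, 0.231] pointing down, gripper open.
Joint ranges: [-3.08, 3.08], [-0.75, 2.2], [0.22, 2.44], [-1.43, 4.57], [0, 2.65], [-2.85, 2.85]. Speed limits (rad/s): [2.79, 2.79, 3.14, 3.14, 3.14, 3.14].

INTERFACE

Orientations are given as a unit quaternion [x, y, z, w].
In Python, from rig import robot gives the robot as it stands.
- The arm moves only by the tool move_arm, never from a script. Its argument "motion" is text: rows parted by semicolons, each of 5 numbers parted by spaces: the opening, from -1 (shut) to 1 (fully open), then the shift along the tool's x, y, z normalised to -1 to 1, where 1 is 0.2 m, then the turn about the tool's z normalised to -1 to 1, where 1 is pi rad. A call has 1 to 12 rows; each row is the pose to reach, as a shift and turn from the pose commanded when the call began, along the tool's axes at that moment, turning the shorter way round; what a row does not reach only later rows make up. A row lasts 1/12 s, in which the tool goes at most 41.7 mm and 7.16 degrees, less where a joint would pass 70% of its speed; a pose out of reach is approached as far as the arm can. A call with a number of a shift or a turn outside -1 to 1 is refused whole. A call with a gripper value outside its range is refused whole. The fingers move at their own pace and stop on an object; "newtons" is the grip in N (left out, the last holds). Time passes only in rows, so rows that repeat a pose let the fingers close. It gives the time, the measured TCP pose, the force, the opening and the grip force at its end, in the units of the state.
- robot.get_obs(): the state, without advancing time (a new reading comes with each control period).
- robot.camera(name): name is "side" or "top"; returns (picture, depth): 420x560x3 uint8, red, green, blue; 420x560 float32, m along the optical axis (not along the pixel's ray), 0 where there is no reading.
- robot.camera_model(name): a dict with "mtx" (3x3 intrinsics, pixels), "position" and "attitude" of the camera in the world. Camera axes: x right, y down, z forward; pixel columns grow to the right and rows downward; lengths in m; the calibration is good to about 2 mm. A picture is of the moment at which its call begins. camera_model takes no time and is no camera call.
- robot.hand_in(): hands the job in; it is judged then, once.
The state is a dict: "time": time; "q": joint angles; "joint_velocities": joint speeds; "joint_torque": joint torques, N m; "position": TCP position; "tool_rot": TCP orientation; "ft_force": force on the tool from outside, world axes, zero at the start; "moment": the same for the moment, N m; "grip_width": finger opening in m; "grip_force": force on a finger pad.
Only numpy, scipy, OpenCV 4.12 (cv2) and the standard library are available. Lean on these libraries where they do the work, as an engineer would, in place of code of your own. Each camera call takes 0.05 s, during which the arm holds its last target. There are 200 camera calls.

## Working session

There is one attempt and no reset: what is moved stays moved. The work goes in short steps, Python scripts to look and compute and a tool call to move; the robot and the scene stay as the last step left them, time stands still between calls to the robot, and variables do not carry over. Pictures are saved under pics/ and viewed, at most 17 in all, crops included, and the job is handed in when it is done.

Besides the shell and the picture viewer there is one more tool, called after ">>>" by a JSON object that holds its "api" and its "payload", one argument or row to a line. move_arm: Moves the arm, as the interface text tells. Its arguments: {"type":"object","properties":{"motion":{"type":"string"},"newtons":{"type":"number"}},"required":["motion"]}

```bash
mkdir -p pics; ls; python3 - <<'E'
from rig import robot
import cv2,numpy as np
o=robot.get_obs();print(o)
for n in("top","side"):
    p,d=robot.camera(n);cv2.imwrite(f"pics/{n}0.png",p[:,:,::-1]);np.save(f"{n}0d.npy",d)
    print(n,robot.camera_model(n),d.min(),d.max())
E
```

```text
pics
{'time': 0.0, 'q': array([ 9.34479467e-01,  5.28445898e-01,  1.43394372e+00, -2.78511504e-06,
        1.18137569e+00, -1.78520417e-01]), 'joint_velocities': array([ 0.00076598, -0.00019889, -0.00030987, -0.00116827, -0.00045389,
       -0.00100058]), 'joint_torque': array([ 1.13240232e-03, -4.40042388e+01, -1.76593745e+01,  6.33267383e-02,
        5.83575584e-02, -1.74207762e-04]), 'position': array([0.27577626, 0.56005128, 0.22957089]), 'tool_rot': array([ 2.26903970e-01,  9.73916530e-01, -9.97918962e-04, -4.29265019e-04]), 'ft_force': array([-0.2548875 ,  0.06584651, -0.68542446]), 'moment': array([0.06192949, 0.0062602 , 0.00422442]), 'grip_force': 0.0, 'grip_width': 0.0867683984833888}
top {'mtx': array([[407.8723723 ,   0.        , 282.25536192],
       [  0.        , 407.8723723 , 213.70301524],
       [  0.        ,   0.        ,   1.        ]]), 'position': array([ 0.33673442, -0.09880926,  1.10264798]), 'attitude': array([ 0.73127051, -0.67275267,  0.07545875, -0.08338623])} 0.0 2.1824365
side {'mtx': array([[406.41194481,   0.        , 282.09227527],
       [  0.        , 406.41194481, 202.77412582],
       [  0.        ,   0.        ,   1.        ]]), 'position': array([ 0.41354884, -0.84822032,  0.65026899]), 'attitude': array([ 0.88441313, -0.08311901,  0.05190678, -0.45630071])} 0.0 3.4194305
```

View pics/top0.png

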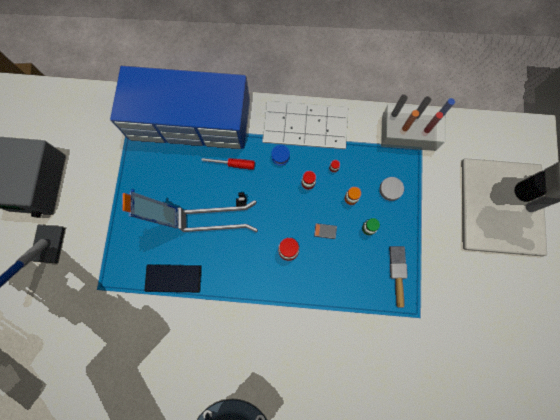

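View pics/side0.png

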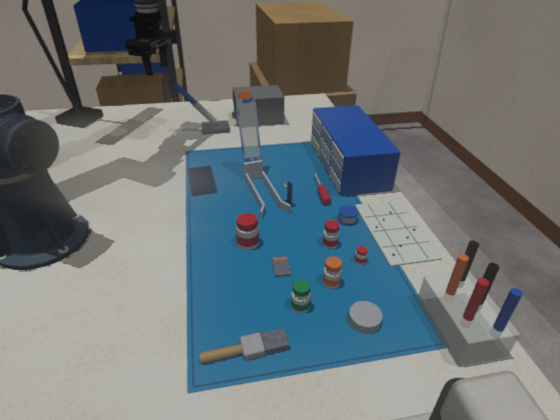

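Top view: the rack lane runs from its stop at about (183,218) to its mouth at about (250,218), with the lid leaning back to (128,203). Caps are orange (354,195), green (372,226) and three red ones of different sizes at (288,248), (309,180) and (335,165). The side view shows the same layout with the caps popped up.

```bash
cat > h.py <<'E'
import numpy as np,cv2
from rig import robot
from scipy.spatial.transform import Rotation as R
def ray(n,uv):
    m=robot.camera_model(n);K=m["mtx"]
    uv=np.atleast_2d(uv).astype(float)
    d=np.c_[(uv[:,0]-K[0,2])/K[0,0],(uv[:,1]-K[1,2])/K[1,1],np.ones(len(uv))]
    return m["position"],R.from_quat(m["attitude"]).apply(d)
def onz(n,uv,z):
    c,d=ray(n,uv);return c+d*((z-c[2])/d[:,2])[:,None]
def pts(n,dep):   # world point per pixel
    v,u=np.mgrid[:420,:560];c,d=ray(n,np.c_[u.ravel(),v.ravel()])
    return (c+d*dep.reshape(-1,1)).reshape(420,560,3)
def look(n,f=None):
    p,d=robot.camera(n)
    if f: cv2.imwrite(f"pics/{f}.png",p[:,:,::-1])
    return p,d
HUE={"red":[(0,4),(170,180)],"orange":[(7,18)],"green":[(50,80)],"yellow":[(22,35)]}
def blobs(p,P,col,box=(0.3,0.95,-0.5,0.4),minA=20):
    hsv=cv2.cvtColor(p,cv2.COLOR_RGB2HSV);m=np.zeros(p.shape[:2],np.uint8)
    for a,b in HUE[col]: m|=cv2.inRange(hsv,(a,130,50),(b,255,255))
    k,l,s,c=cv2.connectedComponentsWithStats(m)
    for i in range(1,k):
        if s[i,4]<minA: continue
        q=P[l==i];z=np.percentile(q[:,2],90);t=q[q[:,2]>z-.005]
        mid=(t.min(0)+t.max(0))/2
        if z>-.01 and z<.12: yield c[i],s[i,4],mid,z,np.ptp(t,0)
E
python3 - <<'E'
from h import *
np.set_printoptions(precision=4,suppress=True)
for n in("top","side"):
    p=cv2.imread(f"pics/{n}0.png")[:,:,::-1].copy();P=pts(n,np.load(f"{n}0d.npy"))
    for c in HUE:
        for b in blobs(p,P,c): print(n,c,b[0],b[1],b[2],b[3].round(4),b[4])
p=cv2.imread("pics/top0.png");cv2.imwrite("pics/c1.png",cv2.resize(p[120:300,90:270],None,fx=3.3,fy=3.3,interpolation=cv2.INTER_CUBIC))
p=cv2.imread("pics/side0.png");cv2.imwrite("pics/c2.png",cv2.resize(p[80:350,180:420],None,fx=2.2,fy=2.2,interpolation=cv2.INTER_CUBIC))
E
```

```text
top red [427.96 128.84] 25 [ 0.8317 -0.4478  0.1041] 0.1036 [0.003  0.0048 0.0105]
top red [240.8433 163.2673] 217 [ 0.5336 -0.005   0.5621] 0.0265 [0.3937 0.1875 1.0811]
top red [334.95 163.95] 60 [ 0.7335 -0.2096  0.0376] 0.0394 [0.0206 0.0224 0.006 ]
top red [308.874 177.063] 127 [ 0.682  -0.1398  0.0627] 0.064 [0.0317 0.0323 0.0071]
top red [288.6085 246.9893] 281 [ 0.4233 -0.1011  0.5872] 0.0764 [0.1732 0.0464 1.0309]
top orange [353.876 193.   ] 129 [ 0.6475 -0.2618  0.0623] 0.0632 [0.0312 0.0322 0.0072]
top orange [317.2581 229.5161] 31 [ 0.551  -0.1751  0.0066] 0.0079 [0.026  0.0082 0.0065]
top orange [400.2727 300.8182] 22 [ 0.3805 -0.4007  0.0181] 0.0204 [0.0257 0.0113 0.0051]
top green [372.544 224.2  ] 125 [ 0.4599 -0.2144  0.5809] 0.0641 [0.2464 0.2312 1.0436]
side red [323.2167 192.8583] 120 [0.7196 0.0496 0.0253] 0.0267 [0.017  0.0738 0.0071]
side red [246.7984 220.6705] 258 [ 0.487  -0.1025  0.0744] 0.076 [0.0451 0.0483 0.0066]
side red [331.6489 225.5267] 131 [ 0.6825 -0.1406  0.062 ] 0.0637 [0.0316 0.033  0.0066]
side red [250.1818 241.697 ] 33 [ 0.4931 -0.1261  0.0309] 0.0321 [0.0144 0.0052 0.0075]
side red [329.6512 242.9767] 43 [ 0.5529 -0.4959  0.3329] 0.0205 [0.2787 0.7046 0.6347]
side red [361.6833 249.7833] 60 [ 0.7332 -0.2098  0.0377] 0.0388 [0.0196 0.022  0.0075]
side orange [333.0584 262.8117] 154 [ 0.5378 -0.5486  0.3545] 0.0637 [0.2485 0.5993 0.5915]
side green [301.0209 286.5183] 191 [ 0.5659 -0.3156  0.0621] 0.0637 [0.0313 0.033  0.0066]
```

View pics/c1.png

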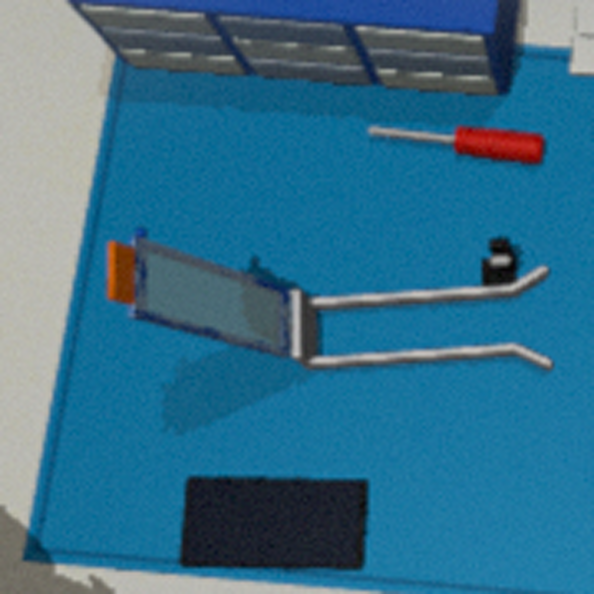

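View pics/c2.png

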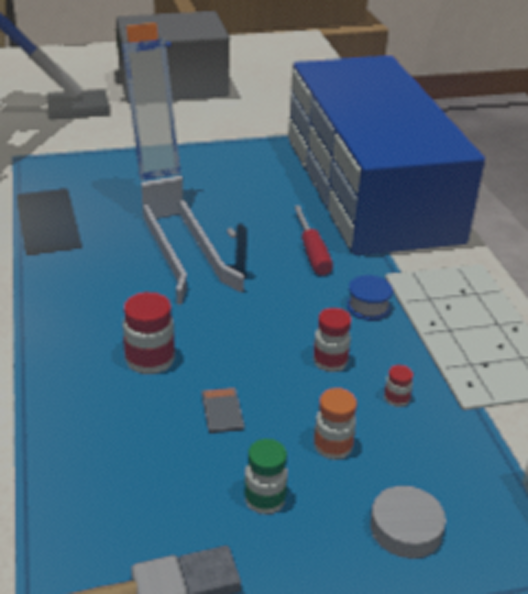

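Close-ups: the rails run from about (185,213)/(185,230) to (245,208)/(245,225) in the top view, ending in flared wings. The black catch post is on the world +x side at (241,199). All three mid-sized jars (red, orange, green) have popped caps showing white necks. The large and small reds are look-alikes.

```bash
python3 - <<'E'
from h import *
np.set_printoptions(precision=4,suppress=True)
p=cv2.imread("pics/top0.png")[:,:,::-1].copy();d=np.load("top0d.npy");P=pts("top",d)
hsv=cv2.cvtColor(p,cv2.COLOR_RGB2HSV)
m=(hsv[...,1]<90)&(hsv[...,2]>110)
v,u=np.mgrid[:420,:560]
for lo,hi in((203,219),(219,236)):
    s=m&(u>192)&(u<240)&(v>lo)&(v<hi)
    w=onz("top",np.c_[u[s],v[s]],.024)
    l=cv2.fitLine(w[:,:2].astype(np.float32),cv2.DIST_HUBER,0,.001,.001).ravel()
    print(s.sum(),l,np.degrees(np.arctan2(l[1],l[0])),"zmed",np.median(P[s][:,2]))
s=m&(u>175)&(u<188)&(v>205)&(v<232)
w=onz("top",np.c_[u[s],v[s]],.056);print("stop",s.sum(),w.min(0),w.max(0),w.mean(0), np.median(P[s][:,2]))
# wing corners / stop from picks in c1
f=lambda U,V:(90+U/3.3,120+V/3.3)
print("bend",onz("top",[f(513,290),f(513,347)],.024),"tips",onz("top",[f(548,269),f(550,364)],.024))
print("stop outer/inner top",onz("top",[f(290,325),f(302,325)],.056))
print("post top",onz("top",[f(500,245)],.072))
print("tab", [ (b[0],b[2]) for b in [(P[int(y),int(x)],0,(x,y)) for x,y in [f(120,272),f(112,272),f(128,272)]]])
# jar feet using top pixel centroid on the top-of-cap plane
for c in("red","orange","green"):
    for n in("top","side"):
        q=p if n=="top" else cv2.imread("pics/side0.png")[:,:,::-1].copy()
        Q=pts(n,np.load(f"{n}0d.npy"));h=cv2.cvtColor(q,cv2.COLOR_RGB2HSV)
        mm=np.zeros((420,560),bool)
        for a,b in HUE[c]: mm|=(h[...,0]>=a)&(h[...,0]<=b)&(h[...,1]>130)&(h[...,2]>50)
        mm&=(Q[...,2]>.055)&(Q[...,2]<.068)&(Q[...,0]>.45)
        t=Q[mm];print(c,n,mm.sum(),(t.min(0)+t.max(0))[:2]/2,np.median(t,0))
E
```

```text
119 [ 0.1497 -0.9887  0.5813  0.1047] -81.39054 zmed 0.023050085837413636
120 [ 0.1509 -0.9886  0.5316  0.099 ] -81.32295 zmed 0.023188928100694062
stop 78 [0.5116 0.1672 0.056 ] [0.5687 0.199  0.056 ] [0.542  0.1887 0.056 ] 0.05449456727549129
bend [[0.5909 0.025  0.024 ]
 [0.5432 0.02   0.024 ]] tips [[ 0.6111 -0.002   0.024 ]
 [ 0.5317 -0.0115  0.024 ]]
stop outer/inner top [[0.5401 0.1953 0.056 ]
 [0.5409 0.1858 0.056 ]]
post top [[0.6154 0.0336 0.072 ]]
tab [(array([0.5323, 0.2633, 0.2364]), (126.36363636363637, 202.42424242424244)), (array([0.5301, 0.2667, 0.2439]), (123.93939393939394, 202.42424242424244)), (array([0.5336, 0.2607, 0.2322]), (128.78787878787878, 202.42424242424244))]
red top 125 [ 0.5847 -0.1256] [ 0.6808 -0.1397  0.061 ]
red side 148 [ 0.582 -0.133] [ 0.6776 -0.1403  0.0624]
orange top 124 [ 0.6469 -0.2618] [ 0.647  -0.2615  0.0612]
orange side 151 [ 0.6472 -0.2644] [ 0.6468 -0.2658  0.0621]
green top 121 [ 0.5669 -0.3143] [ 0.566  -0.3137  0.0617]
green side 187 [ 0.5659 -0.3156] [ 0.5658 -0.3176  0.062 ]
```

```bash
cat >> h.py <<'E'
O=np.array([.556,.104,0]);LX=np.array([-.150,.9887,0]);LY=np.array([-.9887,-.150,0]);YAW=98.65
def rk(x,y=0,z=0): return O+LX*x+LY*y+np.array([0,0,z])   # rack mm->m
def go(*wps,yaw=YAW):
    o=robot.get_obs();Rt=R.from_quat(o["tool_rot"])
    y=Rt.apply([0,1,0]);cur=np.degrees(np.arctan2(y[1],y[0]))
    t=-((yaw-cur+90)%180-90)/180
    print("t %.2f pos"%o["time"],o["position"].round(4),"F",o["ft_force"].round(1),"w %.4f"%o["grip_width"],"yaw %.1f"%cur)
    for w in wps:
        print(np.round(w,4),"->",*["%.3f"%v for v in Rt.inv().apply(np.array(w)-o["position"])/.2],"turn %.3f"%t)
E
python3 - <<'E'
from h import *
go([.276,.561,.36],[.34,.45,.38],[.42,.38,.38])
E
```

```text
t 0.10 pos [0.2758 0.5601 0.2297] F [0.7 0.2 0.1] w 0.0869 yaw 63.8
[0.276 0.561 0.36 ] -> 0.001 0.003 -0.652 turn -0.194
[0.34 0.45 0.38] -> -0.531 -0.354 -0.751 turn -0.194
[0.42 0.38 0.38] -> -1.044 -0.491 -0.751 turn -0.194
```

>>> {"api": "move_arm", "payload": {
  "motion": "-1 0 0 -0.4 0; -1 0 0 -0.75 -0.04; -1 -0.25 -0.18 -0.75 -0.08; -1 -0.5 -0.36 -0.75 -0.12; -1 -0.75 -0.45 -0.75 -0.16; -1 -1 -0.49 -0.75 -0.194; -1 -1 -0.49 -0.75 -0.194; -1 -1 -0.49 -0.75 -0.194; -1 -1 -0.49 -0.75 -0.194",
  "newtons": 20
}}

```text
time: 0.85
position: [0.4174, 0.3797, 0.3812]
tool_rot: [-0.072, 0.997, -0.001, 0.002]
ft_force: [-0.7, 0.5, 0.2]
grip_width: 0.035
grip_force: 0.0
```

```bash
python3 - <<'E'
from h import *
go([.5,.19,.38],[.57,.09,.36],[.62,.0,.3],[.682,-.14,.10])
E
```

```text
t 0.85 pos [0.4174 0.3797 0.3812] F [-0.7  0.5  0.2] w 0.0350 yaw 98.3
[0.5  0.19 0.38] -> -0.272 -0.998 0.010 turn -0.002
[0.57 0.09 0.36] -> -0.546 -1.543 0.112 turn -0.002
[0.62 0.   0.3 ] -> -0.727 -2.023 0.415 turn -0.002
[ 0.682 -0.14   0.1  ] -> -0.930 -2.758 1.418 turn -0.002
```

>>> {"api": "move_arm", "payload": {
  "motion": "-1 -0.1 -0.2 0 0; -1 -0.15 -0.4 0 0; -1 -0.2 -0.6 0 0; -1 -0.27 -0.8 0 0; -1 -0.27 -1 0 0; -1 -0.27 -1 0 0; -1 -0.27 -1 0 0"
}}

```text
time: 1.43
position: [0.4961, 0.193, 0.38]
tool_rot: [-0.073, 0.997, 0.0, -0.001]
ft_force: [0.1, 0.2, -0.5]
grip_width: 0.0009
grip_force: 0.0
```

>>> {"api": "move_arm", "payload": {
  "motion": "-1 -0.1 -0.2 0 0; -1 -0.2 -0.4 0.1 0; -1 -0.3 -0.6 0.3 0; -1 -0.4 -0.8 0.5 0; -1 -0.46 -1 0.7 0; -1 -0.46 -1 0.8 0; -1 -0.46 -1 0.8 0; -1 -0.46 -1 0.8 0"
}}

```text
time: 2.1
position: [0.6152, 0.01, 0.2135]
tool_rot: [-0.075, 0.997, 0.001, -0.005]
ft_force: [-0.7, 0.5, -0.7]
grip_width: 0.0003
grip_force: 0.0
```

```bash
python3 - <<'E'
from h import *
go([.681,-.14,.10],[.681,-.14,.066])
E
```

```text
t 2.10 pos [0.6152 0.01   0.2135] F [-0.7  0.5 -0.7] w 0.0003 yaw 98.6
[ 0.681 -0.14   0.1  ] -> -0.219 -0.792 0.563 turn -0.000
[ 0.681 -0.14   0.066] -> -0.221 -0.793 0.733 turn -0.000
```

>>> {"api": "move_arm", "payload": {
  "motion": "-1 -0.1 -0.2 0.1 0; -1 -0.15 -0.4 0.25 0; -1 -0.2 -0.6 0.4 0; -1 -0.22 -0.79 0.53 0; -1 -0.22 -0.79 0.53 0; -1 -0.22 -0.79 0.53 0; -1 -0.22 -0.79 0.53 0; -1 -0.22 -0.79 0.53 0"
}}

```text
time: 2.77
position: [0.6847, -0.1361, 0.1153]
tool_rot: [-0.077, 0.997, 0.0, 0.0]
ft_force: [0.4, 0.0, -0.3]
grip_width: 0.0002
grip_force: 0.0
```

```bash
cat >> h.py <<'E'
def jars():
    for n in("top","side"):
        p,d=robot.camera(n);Q=pts(n,d);h=cv2.cvtColor(p,cv2.COLOR_RGB2HSV)
        for c in("red","orange","green"):
            mm=np.zeros((420,560),np.uint8)
            for a,b in HUE[c]: mm|=cv2.inRange(h,(a,130,50),(b,255,255))
            ok=(Q[...,2]>.045)&(Q[...,2]<.068)&(Q[...,0]>.35)&(Q[...,0]<.9)&(abs(Q[...,1])<.45)
            k,l,s,_=cv2.connectedComponentsWithStats((mm*ok).astype(np.uint8))
            for i in range(1,k):
                if s[i,4]<30: continue
                z=np.percentile(Q[l==i][:,2],90);t=Q[(l==i)&(Q[...,2]>z-.005)]
                print(n,c,s[i,4],((t.min(0)+t.max(0))/2).round(4)[:2],"top %.4f"%np.median(t[:,2]),"w",np.ptp(t,0)[:2].round(3))
E
python3 - <<'E'
from h import *
jars();go([.681,-.14,.066])
E
```

```text
top orange 128 [ 0.6475 -0.2618] top 0.0614 w [0.03  0.031]
top green 121 [ 0.5653 -0.3145] top 0.0613 w [0.03  0.032]
side red 121 [ 0.6813 -0.1433] top 0.0625 w [0.029 0.029]
side red 47 [ 0.4863 -0.1188] top 0.0651 w [0.041 0.015]
side orange 177 [ 0.6467 -0.2629] top 0.0621 w [0.03  0.034]
side green 206 [ 0.5662 -0.3156] top 0.0623 w [0.032 0.034]
t 2.87 pos [ 0.685  -0.1361  0.1163] F [0.4 0.8 0.6] w 0.0003 yaw 98.8
[ 0.681 -0.14   0.066] -> 0.023 -0.016 0.251 turn 0.001
```

>>> {"api": "move_arm", "payload": {
  "motion": "-1 0.02 -0.016 0.15 0; -1 0.02 -0.016 0.2 0; -1 0.02 -0.016 0.22 0; -1 0.02 -0.016 0.235 0; -1 0.02 -0.016 0.25 0; -1 0.02 -0.016 0.265 0; -1 0.02 -0.016 0.28 0; -1 0.02 -0.016 0.285 0; -1 0.02 -0.016 0.285 0; -1 0.02 -0.016 0.285 0"
}}

```text
time: 3.7
position: [0.682, -0.1423, 0.0604]
tool_rot: [-0.076, 0.997, -0.0, 0.001]
ft_force: [-1.8, 0.4, 9.9]
grip_width: 0.0001
grip_force: 5.3
```

>>> {"api": "move_arm", "payload": {
  "motion": "-1 0 0 0.01 0; -1 0 0 0.02 0; -1 0 0 0.02 0; -1 0 0 0.02 0"
}}

```text
time: 4.03
position: [0.6823, -0.1424, 0.0602]
tool_rot: [-0.076, 0.997, -0.001, 0.002]
ft_force: [-7.0, 2.7, 26.7]
grip_width: 0.0005
grip_force: 13.3
```

>>> {"api": "move_arm", "payload": {
  "motion": "-1 0 0 -0.1 0; -1 0 0 -0.25 0; -1 0.1 -0.2 -0.25 0; -1 0.2 -0.4 -0.25 0; -1 0.26 -0.56 -0.25 0; -1 0.26 -0.56 -0.25 0; -1 0.26 -0.56 -0.25 0; -1 0.26 -0.56 -0.25 0; -1 0.26 -0.56 -0.25 0"
}}

```text
time: 4.78
position: [0.6466, -0.2595, 0.1033]
tool_rot: [-0.076, 0.997, 0.0, -0.0]
ft_force: [-0.4, 0.6, -0.6]
grip_width: 0.0003
grip_force: 0.0
```

```bash
python3 - <<'E'
from h import *
jars();go([.647,-.2625,.060],[.647,-.2625,.057])
E
```

```text
top green 40 [ 0.5699 -0.3204] top 0.0614 w [0.021 0.016]
side red 58 [ 0.4851 -0.1173] top 0.0652 w [0.038 0.017]
side orange 176 [ 0.6475 -0.2642] top 0.0621 w [0.031 0.032]
side green 233 [ 0.5673 -0.3154] top 0.0622 w [0.033 0.034]
t 4.88 pos [ 0.6468 -0.2591  0.1034] F [ 0.2 -0.2 -0.2] w 0.0004 yaw 98.8
[ 0.647  -0.2625  0.06  ] -> 0.002 -0.017 0.217 turn 0.001
[ 0.647  -0.2625  0.057 ] -> 0.002 -0.017 0.232 turn 0.001
```

>>> {"api": "move_arm", "payload": {
  "motion": "-1 0 -0.017 0.1 0; -1 0 -0.017 0.15 0; -1 0 -0.017 0.17 0; -1 0 -0.017 0.185 0; -1 0 -0.017 0.2 0; -1 0 -0.017 0.215 0; -1 0 -0.017 0.23 0; -1 0 -0.017 0.24 0; -1 0 -0.017 0.245 0; -1 0 -0.017 0.245 0"
}}

```text
time: 5.72
position: [0.6476, -0.2643, 0.0603]
tool_rot: [-0.076, 0.997, -0.001, 0.001]
ft_force: [-6.8, 4.3, 23.4]
grip_width: 0.0003
grip_force: 12.0
```

>>> {"api": "move_arm", "payload": {
  "motion": "-1 0 0 -0.1 0; -1 0 0 -0.2 0; -1 0.1 -0.06 -0.22 0; -1 0.2 -0.12 -0.22 0; -1 0.3 -0.18 -0.22 0; -1 0.44 -0.2 -0.22 0; -1 0.44 -0.2 -0.22 0; -1 0.44 -0.2 -0.22 0; -1 0.44 -0.2 -0.22 0"
}}

```text
time: 6.47
position: [0.5665, -0.3173, 0.0987]
tool_rot: [-0.076, 0.997, -0.0, 0.0]
ft_force: [-0.3, -1.5, 0.9]
grip_width: 0.0006
grip_force: 0.0
```

```bash
python3 - <<'E'
from h import *
jars();go([.566,-.315,.060],[.566,-.315,.057])
E
```

```text
top orange 107 [ 0.6488 -0.262 ] top 0.0517 w [0.029 0.03 ]
side red 58 [ 0.4857 -0.1147] top 0.0653 w [0.043 0.025]
side red 68 [ 0.6865 -0.1435] top 0.0526 w [0.021 0.029]
side green 180 [ 0.5662 -0.3163] top 0.0623 w [0.031 0.033]
t 6.57 pos [ 0.5671 -0.3168  0.0987] F [ 0.2 -0.8 -0.6] w 0.0005 yaw 98.7
[ 0.566 -0.315  0.06 ] -> 0.004 0.010 0.193 turn 0.001
[ 0.566 -0.315  0.057] -> 0.004 0.010 0.208 turn 0.001
```

>>> {"api": "move_arm", "payload": {
  "motion": "-1 0 0.01 0.08 0; -1 0 0.01 0.125 0; -1 0 0.01 0.145 0; -1 0 0.01 0.16 0; -1 0 0.01 0.175 0; -1 0 0.01 0.19 0; -1 0 0.01 0.205 0; -1 0 0.01 0.215 0; -1 0 0.01 0.22 0; -1 0 0.01 0.22 0"
}}

```text
time: 7.4
position: [0.5665, -0.3152, 0.0602]
tool_rot: [-0.076, 0.997, -0.001, 0.001]
ft_force: [-6.3, 5.7, 29.7]
grip_width: 0.0001
grip_force: 14.8
```

>>> {"api": "move_arm", "payload": {
  "motion": "0 0 0 -0.1 0; 0.6 0 0 -0.2 0; 0.6 0 0 -0.22 0; 0.6 0 0 -0.22 0; 0.6 0 0 -0.22 0; 0.6 0 0 -0.22 0; 0.6 0 0 -0.22 0; 0.6 0 0 -0.22 0; 0.6 0 0 -0.22 0; 0.6 0 0 -0.22 0"
}}

```text
time: 8.23
position: [0.5655, -0.315, 0.0979]
tool_rot: [-0.076, 0.997, 0.0, -0.0]
ft_force: [-0.1, 0.1, 0.4]
grip_width: 0.0591
grip_force: 0.0
```

```bash
python3 - <<'E'
from h import *
jars();go([.566,-.316,.02])
p,d=look("top","t1")
E
```

```text
top orange 102 [ 0.6486 -0.2615] top 0.0517 w [0.03 0.03]
side red 58 [ 0.4855 -0.1156] top 0.0650 w [0.043 0.022]
side red 81 [ 0.6855 -0.1421] top 0.0527 w [0.023 0.029]
side green 152 [ 0.5662 -0.317 ] top 0.0521 w [0.031 0.031]
t 8.33 pos [ 0.5656 -0.3151  0.0982] F [-0.4  0.4  0.9] w 0.0659 yaw 98.7
[ 0.566 -0.316  0.02 ] -> -0.001 -0.005 0.391 turn 0.000
```

>>> {"api": "move_arm", "payload": {
  "motion": "0.6 0 -0.005 0.1 0; 0.6 0 -0.005 0.2 0; 0.6 0 -0.005 0.3 0; 0.6 0 -0.005 0.39 0; 0.6 0 -0.005 0.39 0; 0.6 0 -0.005 0.39 0; -0.4 0 -0.005 0.39 0; -0.4 0 -0.005 0.39 0; -0.4 0 -0.005 0.39 0; -0.4 0 -0.005 0.39 0; -0.4 0 -0.005 0.39 0; -0.4 0 -0.005 0.39 0",
  "newtons": 20
}}

```text
time: 9.38
position: [0.566, -0.3161, 0.0211]
tool_rot: [-0.076, 0.997, -0.0, 0.0]
ft_force: [0.2, -0.1, 3.5]
grip_width: 0.0377
grip_force: 15.2
```

```bash
python3 - <<'E'
from h import *
go([.61,-.24,.028],[.61,-.15,.028],rk(-.150,0,.026),rk(-.06,0,.022))
E
```

```text
t 9.38 pos [ 0.566  -0.3161  0.0211] F [ 0.2 -0.1  3.5] w 0.0377 yaw 98.7
[ 0.61  -0.24   0.028] -> -0.275 0.343 -0.034 turn 0.000
[ 0.61  -0.15   0.028] -> -0.343 0.788 -0.034 turn 0.000
[ 0.5785 -0.0443  0.026 ] -> -0.267 1.334 -0.025 turn 0.000
[0.565  0.0447 0.022 ] -> -0.267 1.784 -0.005 turn 0.000
```

>>> {"api": "move_arm", "payload": {
  "motion": "-0.4 0 0 -0.04 0; -0.4 -0.1 0.1 -0.04 0; -0.4 -0.16 0.25 -0.04 0; -0.4 -0.22 0.4 -0.04 0; -0.4 -0.25 0.55 -0.04 0; -0.4 -0.267 0.7 -0.04 0; -0.4 -0.267 0.85 -0.03 0; -0.4 -0.267 1 -0.02 0; -0.4 -0.267 1 -0.02 0; -0.4 -0.267 1 -0.02 0; -0.4 -0.267 1 -0.02 0"
}}

```text
time: 10.3
position: [0.5893, -0.1107, 0.0251]
tool_rot: [-0.076, 0.997, -0.001, 0.001]
ft_force: [0.7, -0.1, -1.1]
grip_width: 0.0375
grip_force: 20.0
```

```bash
python3 - <<'E'
from h import *
jars();go(rk(-.12,0,.022),rk(-.06,0,.022),rk(0,0,.022))
look("side","s1")
E
```

```text
top orange 117 [ 0.6482 -0.2618] top 0.0517 w [0.031 0.03 ]
side red 53 [ 0.4843 -0.1151] top 0.0653 w [0.04 0.02]
side red 115 [ 0.6815 -0.1423] top 0.0524 w [0.032 0.032]
side orange 158 [ 0.6475 -0.2651] top 0.0526 w [0.03  0.031]
t 10.40 pos [ 0.5893 -0.1117  0.025 ] F [-0.1 -0.9 -1.5] w 0.0375 yaw 98.6
[ 0.574  -0.0146  0.022 ] -> 0.003 0.491 0.014 turn -0.000
[0.565  0.0447 0.022 ] -> 0.003 0.791 0.014 turn -0.000
[0.556 0.104 0.022] -> 0.003 1.091 0.014 turn -0.000
```

View pics/s1.png

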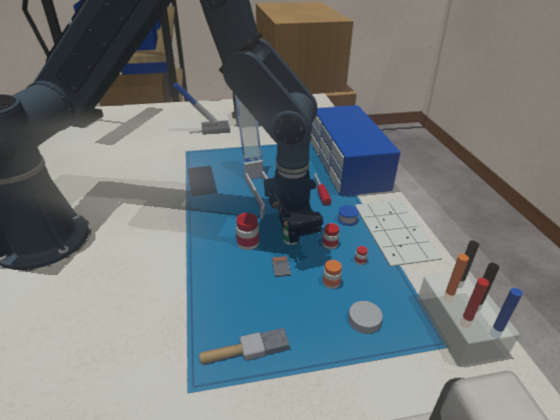

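The side view shows green held upright on the lane axis at about (290,232). Red (331,235) and orange (333,272) are still standing in place.

>>> {"api": "move_arm", "payload": {
  "motion": "-0.4 0.003 0.1 0 0; -0.4 0.003 0.2 0 0; -0.4 0.003 0.3 0 0; -0.4 0.003 0.4 0 0; -0.4 0.003 0.48 0 0; -0.4 0.003 0.56 0 0; -0.4 0.003 0.64 0 0; -0.4 0.003 0.72 0 0; -0.4 0.003 0.8 0 0; -0.4 0.003 0.88 0.01 0; -0.4 0.003 0.88 0.018 0; -0.4 0.003 0.88 0.02 0"
}}

```text
time: 11.45
position: [0.5611, 0.0642, 0.0211]
tool_rot: [-0.075, 0.997, 0.001, -0.0]
ft_force: [-2.6, 5.1, 8.2]
grip_width: 0.0376
grip_force: 20.0
```

```bash
python3 - <<'E'
from h import *
go(rk(-.01,0,.02))
E
```

```text
t 11.45 pos [0.5611 0.0642 0.0211] F [-2.6  5.1  8.2] w 0.0376 yaw 98.7
[0.5575 0.0941 0.02  ] -> -0.005 0.150 0.006 turn 0.000
```

>>> {"api": "move_arm", "payload": {
  "motion": "-0.4 0 0.05 0 0; -0.4 0 0.1 0 0; -0.4 0 0.15 0 0; -0.4 0 0.15 0 0; 0.25 0 0.15 0 0; 0.25 0 0.15 0 0; 0.25 0 0.15 0 0; 0.25 0 0.15 0 0; 0.25 0 0.15 -0.1 0; 0.25 0 0.15 -0.25 0; 0.25 0 0.15 -0.4 0; 0.25 0 0.15 -0.4 0"
}}

```text
time: 12.45
position: [0.56, 0.093, 0.1052]
tool_rot: [-0.076, 0.997, -0.0, 0.005]
ft_force: [0.5, 0.7, -0.1]
grip_width: 0.0544
grip_force: 0.0
```

>>> {"api": "move_arm", "payload": {
  "motion": "0.6 0 -0.1 -0.05 0; 0.6 0 -0.3 -0.05 0; 0.6 0 -0.5 -0.05 0; 0.6 0 -0.7 -0.05 0; 0.6 -0.1 -0.9 -0.05 0; 0.6 -0.2 -1 -0.05 0; 0.6 -0.3 -1 -0.05 0; 0.6 -0.3 -1 -0.05 0; 0.6 -0.3 -1 -0.05 0"
}}

```text
time: 13.2
position: [0.6458, -0.0957, 0.1094]
tool_rot: [-0.075, 0.997, 0.0, -0.001]
ft_force: [-0.5, -0.1, -0.2]
grip_width: 0.0696
grip_force: 0.0
```

```bash
python3 - <<'E'
from h import *
jars();go([.682,-.1415,.1],[.682,-.1415,.02])
look("top","t2")
print(rk(-.01))
E
```

```text
top orange 120 [ 0.6481 -0.2619] top 0.0511 w [0.032 0.03 ]
side red 55 [ 0.4851 -0.1171] top 0.0650 w [0.038 0.017]
side red 111 [ 0.6805 -0.142 ] top 0.0526 w [0.029 0.03 ]
side orange 162 [ 0.6478 -0.2635] top 0.0525 w [0.03  0.033]
t 13.30 pos [ 0.6442 -0.0945  0.1095] F [ 0.2 -0.6  0.4] w 0.0695 yaw 98.7
[ 0.682  -0.1415  0.1   ] -> -0.151 -0.261 0.046 turn 0.000
[ 0.682  -0.1415  0.02  ] -> -0.153 -0.262 0.446 turn 0.000
[0.5575   0.094113 0.      ]
```

View pics/t2.png

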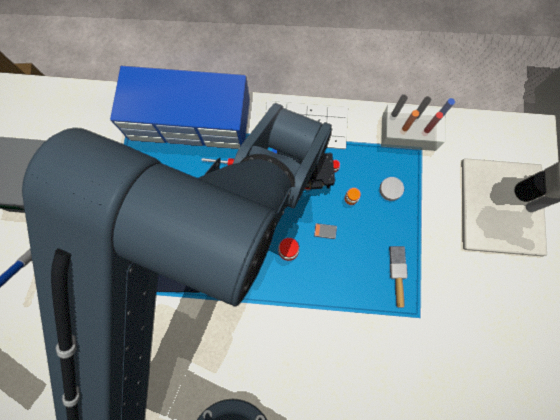

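The arm hides the rack in the top view. Orange (354,195) and the bystanders are undisturbed, so I'll grasp red next.

>>> {"api": "move_arm", "payload": {
  "motion": "0.6 -0.08 -0.13 0 0; 0.6 -0.15 -0.262 0.03 0; 0.6 -0.15 -0.262 0.1 0; 0.6 -0.15 -0.262 0.25 0; 0.6 -0.15 -0.262 0.35 0; 0.6 -0.15 -0.262 0.44 0; 0.6 -0.15 -0.262 0.44 0; -0.4 -0.15 -0.262 0.44 0; -0.4 -0.15 -0.262 0.44 0; -0.4 -0.15 -0.262 0.44 0; -0.4 -0.15 -0.262 0.44 0; -0.4 -0.15 -0.262 0.44 0"
}}

```text
time: 14.35
position: [0.6846, -0.1428, 0.024]
tool_rot: [-0.076, 0.997, -0.0, 0.001]
ft_force: [-0.4, 1.1, 0.8]
grip_width: 0.0439
grip_force: 1.0
```

```bash
python3 - <<'E'
from h import *
go([.64,-.13,.025],rk(-.18,0,.025),rk(-.1,0,.025),rk(-.05,0,.02))
E
```

```text
t 14.35 pos [ 0.6846 -0.1428  0.024 ] F [-0.4  1.1  0.8] w 0.0439 yaw 98.7
[ 0.64  -0.13   0.025] -> 0.211 0.097 -0.005 turn 0.000
[ 0.583 -0.074  0.025] -> 0.450 0.417 -0.006 turn 0.000
[0.571  0.0051 0.025 ] -> 0.449 0.817 -0.007 turn 0.000
[0.5635 0.0546 0.02  ] -> 0.449 1.067 0.018 turn 0.000
```

>>> {"api": "move_arm", "payload": {
  "motion": "-0.2 0.01 0 0.015 0; -0.4 0.01 0 0.015 0; -0.4 0.01 0 0.015 0; -0.4 0.01 0 0.015 0; -0.4 0.01 0 0.015 0"
}}

```text
time: 14.77
position: [0.6823, -0.1429, 0.0203]
tool_rot: [-0.076, 0.997, -0.0, 0.0]
ft_force: [0.9, 1.7, 5.4]
grip_width: 0.0372
grip_force: 20.0
```

```bash
python3 - <<'E'
from h import *
go([.64,-.13,.025],rk(-.18,0,.025),rk(-.1,0,.025),rk(-.05,0,.02))
E
```

```text
t 14.77 pos [ 0.6823 -0.1429  0.0203] F [0.9 1.7 5.4] w 0.0372 yaw 98.7
[ 0.64  -0.13   0.025] -> 0.199 0.096 -0.024 turn 0.000
[ 0.583 -0.074  0.025] -> 0.439 0.416 -0.024 turn 0.000
[0.571  0.0051 0.025 ] -> 0.438 0.816 -0.024 turn 0.000
[0.5635 0.0546 0.02  ] -> 0.438 1.066 0.001 turn 0.000
```

>>> {"api": "move_arm", "payload": {
  "motion": "-0.4 0 0 -0.03 0; -0.4 0.1 0.05 -0.03 0; -0.4 0.2 0.1 -0.03 0; -0.4 0.3 0.2 -0.03 0; -0.4 0.4 0.3 -0.03 0; -0.4 0.44 0.4 -0.025 0; -0.4 0.44 0.5 -0.025 0; -0.4 0.44 0.58 -0.025 0; -0.4 0.44 0.58 -0.025 0; -0.4 0.44 0.58 -0.025 0"
}}

```text
time: 15.6
position: [0.577, -0.0413, 0.0243]
tool_rot: [-0.077, 0.997, -0.0, -0.0]
ft_force: [-0.1, -0.3, -0.6]
grip_width: 0.0377
grip_force: 20.0
```

```bash
python3 - <<'E'
from h import *
jars();go(rk(-.05,0,.022),rk(0,0,.022))
p,d=look("side");cv2.imwrite("pics/s2.png",cv2.resize(p[140:320,180:420,::-1],None,fx=2.5,fy=2.5))
E
```

```text
top orange 121 [ 0.6479 -0.262 ] top 0.0516 w [0.032 0.031]
side red 52 [ 0.4864 -0.1177] top 0.0647 w [0.041 0.016]
side orange 146 [ 0.6476 -0.2643] top 0.0526 w [0.03 0.03]
t 15.70 pos [ 0.578  -0.0426  0.0245] F [-0.7 -0.5 -0.3] w 0.0372 yaw 98.7
[0.5635 0.0546 0.022 ] -> -0.002 0.491 0.012 turn 0.000
[0.556 0.104 0.022] -> -0.002 0.741 0.012 turn 0.000
```

View pics/s2.png

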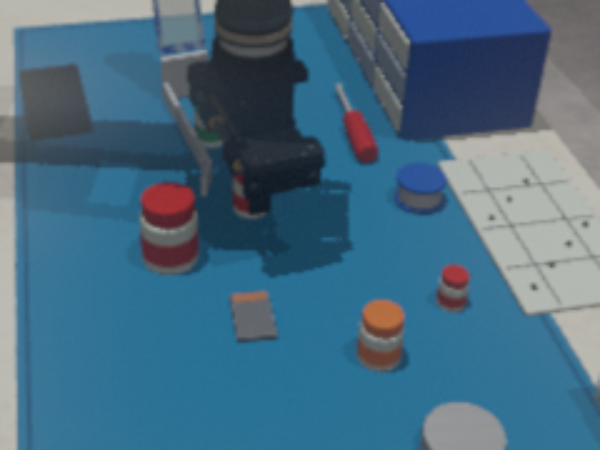

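Green stands in the lane at crop (208,130). Red is held upright at the mouth (250,195), and orange (380,335) is untouched.

>>> {"api": "move_arm", "payload": {
  "motion": "-0.4 0 0.1 0 0; -0.4 0 0.2 0 0; -0.4 0 0.28 0 0; -0.4 0 0.36 0.01 0; -0.4 0 0.42 0.014 0; -0.4 0 0.47 0.014 0; -0.4 0 0.52 0.014 0; -0.4 0 0.57 0.014 0; -0.4 0 0.62 0.014 0; -0.4 0 0.66 0.014 0; -0.4 0 0.7 0.014 0; -0.4 0 0.7 0.014 0"
}}

```text
time: 16.75
position: [0.5556, 0.0983, 0.0218]
tool_rot: [-0.076, 0.997, 0.0, -0.0]
ft_force: [-0.1, -0.4, -0.4]
grip_width: 0.0373
grip_force: 20.2
```

```bash
python3 - <<'E'
from h import *
go(rk(0,0,.022))
p,d=look("side");cv2.imwrite("pics/s3.png",cv2.resize(p[140:320,180:420,::-1],None,fx=2.5,fy=2.5))
E
```

```text
t 16.75 pos [0.5556 0.0983 0.0218] F [-0.1 -0.4 -0.4] w 0.0373 yaw 98.8
[0.556 0.104 0.022] -> -0.006 0.028 -0.001 turn 0.001
```

View pics/s3.png

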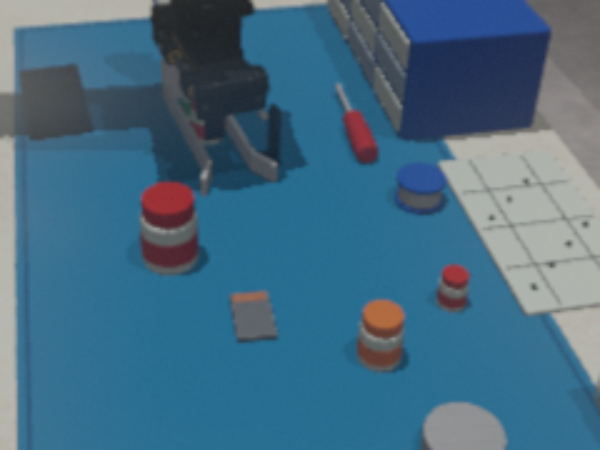

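Both red and green stand upright between the rails (about (195,120) in the crop), so I release and go for orange.

>>> {"api": "move_arm", "payload": {
  "motion": "-0.4 0 0 0.007 0; 0.15 0 0 0.007 0; 0.15 0 0 0.007 0; 0.15 0 0 0.007 0; 0.15 0 0 0.007 0; 0.15 0 0 0.007 0; 0.15 0 0 -0.1 0; 0.15 0 0 -0.25 0; 0.15 0 0 -0.42 0; 0.15 0 0 -0.42 0; 0.3 0 -0.2 -0.42 0; 0.6 0 -0.4 -0.42 0"
}}

```text
time: 17.8
position: [0.5681, 0.0191, 0.1064]
tool_rot: [-0.078, 0.997, 0.0, 0.001]
ft_force: [0.9, 0.1, -0.6]
grip_width: 0.0569
grip_force: 0.0
```

>>> {"api": "move_arm", "payload": {
  "motion": "0.6 0 -0.2 0 0; 0.6 0 -0.4 0 0; 0.6 -0.05 -0.6 0 0; 0.6 -0.1 -0.8 0 0; 0.6 -0.15 -1 0 0; 0.6 -0.2 -1 0 0; 0.6 -0.2 -1 0 0; 0.6 -0.2 -1 0 0"
}}

```text
time: 18.47
position: [0.6371, -0.1735, 0.1048]
tool_rot: [-0.075, 0.997, 0.001, -0.001]
ft_force: [-1.1, 0.5, -0.0]
grip_width: 0.0696
grip_force: 0.0
```

```bash
python3 - <<'E'
from h import *
jars();go([.6478,-.2632,.1],[.6478,-.2632,.02])
E
```

```text
top orange 60 [ 0.6422 -0.262 ] top 0.0513 w [0.023 0.03 ]
side red 52 [0.5566 0.0945] top 0.0529 w [0.029 0.027]
side red 52 [ 0.4872 -0.1195] top 0.0646 w [0.039 0.011]
side orange 158 [ 0.6477 -0.2638] top 0.0522 w [0.031 0.031]
t 18.57 pos [ 0.6364 -0.172   0.1049] F [ 0.3  0.  -0.2] w 0.0692 yaw 98.8
[ 0.6478 -0.2632  0.1   ] -> 0.013 -0.459 0.024 turn 0.001
[ 0.6478 -0.2632  0.02  ] -> 0.012 -0.460 0.424 turn 0.001
```

>>> {"api": "move_arm", "payload": {
  "motion": "0.6 0.012 -0.2 0 0; 0.6 0.012 -0.4 0 0; 0.6 0.012 -0.458 0.05 0; 0.6 0.012 -0.458 0.15 0; 0.6 0.012 -0.458 0.25 0; 0.6 0.012 -0.458 0.35 0; 0.6 0.012 -0.458 0.42 0; 0.6 0.012 -0.458 0.42 0; -0.4 0.012 -0.458 0.42 0; -0.4 0.012 -0.458 0.42 0; -0.4 0.012 -0.458 0.42 0; -0.4 0.012 -0.458 0.42 0"
}}

```text
time: 19.57
position: [0.6505, -0.2652, 0.0234]
tool_rot: [-0.076, 0.997, -0.001, 0.001]
ft_force: [0.0, -0.4, -0.1]
grip_width: 0.0507
grip_force: 0.0
```

>>> {"api": "move_arm", "payload": {
  "motion": "-0.4 0 0 0 0; -0.4 0 0 0 0; -0.4 0 0 0 0; -0.4 0 0 0 0"
}}

```text
time: 19.9
position: [0.6498, -0.2647, 0.0227]
tool_rot: [-0.076, 0.997, 0.0, 0.0]
ft_force: [-0.3, 1.4, 5.3]
grip_width: 0.0374
grip_force: 20.0
```

```bash
python3 - <<'E'
from h import *
go([.63,-.2,.025],rk(-.2,0,.025),rk(-.1,0,.025),rk(-.05,0,.02))
E
```

```text
t 19.90 pos [ 0.6498 -0.2647  0.0227] F [-0.3  1.4  5.3] w 0.0374 yaw 98.7
[ 0.63  -0.2    0.025] -> 0.049 0.335 -0.012 turn 0.000
[ 0.586  -0.0937  0.025 ] -> 0.186 0.893 -0.012 turn 0.000
[0.571  0.0051 0.025 ] -> 0.186 1.393 -0.012 turn 0.000
[0.5635 0.0546 0.02  ] -> 0.186 1.643 0.013 turn 0.000
```

>>> {"api": "move_arm", "payload": {
  "motion": "-0.4 0 0 -0.03 0; -0.4 0.02 0.15 -0.03 0; -0.4 0.05 0.3 -0.03 0; -0.4 0.08 0.45 -0.03 0; -0.4 0.12 0.6 -0.03 0; -0.4 0.15 0.75 -0.03 0; -0.4 0.176 0.9 -0.02 0; -0.4 0.176 1 -0.02 0; -0.4 0.176 1 -0.02 0; -0.4 0.176 1 -0.02 0"
}}

```text
time: 20.73
position: [0.5845, -0.0717, 0.0258]
tool_rot: [-0.077, 0.997, -0.0, -0.0]
ft_force: [-0.7, -0.4, -1.1]
grip_width: 0.0373
grip_force: 20.0
```

```bash
python3 - <<'E'
from h import *
jars();go(rk(-.1,-.002,.025),rk(-.05,-.002,.024),rk(-.045,-.002,.022))
p,d=look("side");cv2.imwrite("pics/s4.png",cv2.resize(p[140:320,180:420,::-1],None,fx=2.5,fy=2.5))
E
```

```text
side red 52 [ 0.4849 -0.1182] top 0.0655 w [0.039 0.014]
t 20.83 pos [ 0.5856 -0.0736  0.026 ] F [ 0.5  0.2 -1. ] w 0.0377 yaw 98.7
[0.573  0.0054 0.025 ] -> 0.003 0.400 0.004 turn 0.000
[0.5655 0.0549 0.024 ] -> 0.002 0.650 0.009 turn 0.000
[0.5647 0.0598 0.022 ] -> 0.002 0.675 0.019 turn 0.000
```

View pics/s4.png

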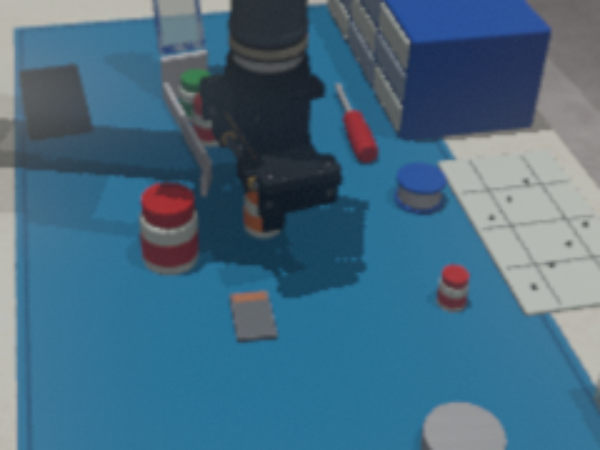

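Green and red stand upright in the lane at crop (195,80)–(205,115). Orange is held upright at the mouth (262,210).

>>> {"api": "move_arm", "payload": {
  "motion": "-0.4 0 0.1 0 0; -0.4 0.002 0.2 0 0; -0.4 0.002 0.28 0 0; -0.4 0.002 0.36 0 0; -0.4 0.002 0.43 0.005 0; -0.4 0.002 0.5 0.01 0; -0.4 0.002 0.56 0.013 0; -0.4 0.002 0.61 0.013 0; -0.4 0.002 0.66 0.013 0; -0.4 0.002 0.7 0.013 0; -0.4 0.002 0.7 0.016 0; -0.4 0.002 0.7 0.016 0"
}}

```text
time: 21.88
position: [0.5629, 0.0665, 0.0226]
tool_rot: [-0.076, 0.997, 0.0, -0.0]
ft_force: [-0.0, 0.6, 0.8]
grip_width: 0.0375
grip_force: 20.2
```

>>> {"api": "move_arm", "payload": {
  "motion": "0.15 0 0 0 0; 0.15 0 0 0 0; 0.15 0 0 0 0; 0.15 0 0 0 0; 0.15 0 0 0 0; 0.15 0 0 -0.1 0; 0.15 0 0 -0.25 0; 0.15 0 0 -0.42 0; 0 0 -0.1 -0.6 0; -1 0 -0.25 -0.75 0; -1 0 -0.4 -0.75 0; -1 0 -0.4 -0.75 0"
}}

```text
time: 22.88
position: [0.5778, -0.0176, 0.1749]
tool_rot: [-0.074, 0.997, -0.002, 0.003]
ft_force: [-0.3, -0.4, -0.4]
grip_width: 0.0309
grip_force: 0.0
```

```bash
python3 - <<'E'
from h import *
jars();go([.64,-.05,.25])
p,d=look("side");cv2.imwrite("pics/s5.png",cv2.resize(p[80:260,180:420,::-1],None,fx=2.5,fy=2.5))
E
```

```text
side red 56 [0.5512 0.1152] top 0.0528 w [0.029 0.03 ]
side red 58 [ 0.4864 -0.1172] top 0.0656 w [0.042 0.02 ]
side orange 51 [0.5602 0.0686] top 0.0530 w [0.027 0.035]
t 22.98 pos [ 0.5744 -0.0136  0.1722] F [-0.7  0.8 -1.3] w 0.0233 yaw 98.5
[ 0.64 -0.05  0.25] -> -0.297 -0.228 -0.390 turn -0.001
```

View pics/s5.png

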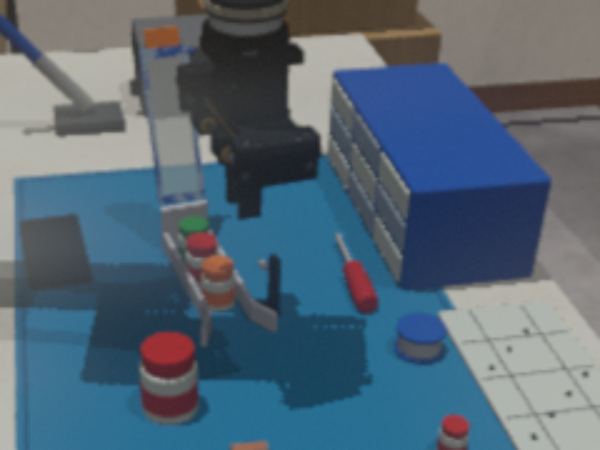

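All three jars (green, red, orange at crop (195,230), (202,248), (217,280)) stand upright between the rails, well short of the mouth. The lid still leans back, with its tab at (162,38). I'll go over it and push it from behind.

```bash
python3 - <<'E'
from h import *
go(rk(-.12,0,.31),rk(.03,0,.31),rk(.205,0,.31))
E
```

```text
t 23.03 pos [ 0.5737 -0.0126  0.1716] F [-0.7  0.9 -0.2] w 0.0195 yaw 98.6
[ 0.574  -0.0146  0.31  ] -> 0.002 -0.009 -0.692 turn -0.000
[0.5515 0.1337 0.31  ] -> 0.002 0.741 -0.690 turn -0.000
[0.5253 0.3067 0.31  ] -> 0.002 1.616 -0.688 turn -0.000
```

>>> {"api": "move_arm", "payload": {
  "motion": "-1 0 0 -0.2 0; -1 0 0 -0.4 0; -1 0 0 -0.55 0; -1 0 0 -0.7 0; -1 0 0.1 -0.7 0; -1 0 0.25 -0.7 0; -1 0 0.42 -0.7 0; -1 0 0.6 -0.7 0; -1 0 0.75 -0.7 0; -1 0 0.75 -0.7 0; -1 0 0.75 -0.7 0"
}}

```text
time: 23.95
position: [0.5505, 0.1379, 0.3111]
tool_rot: [-0.078, 0.997, 0.0, -0.002]
ft_force: [0.1, 0.0, 0.1]
grip_width: 0.0008
grip_force: 0.0
```

>>> {"api": "move_arm", "payload": {
  "motion": "-1 0 0.15 0 0; -1 0 0.3 0 0; -1 0 0.45 0 0; -1 0 0.6 0 0; -1 0 0.75 0 0; -1 0 0.9 0 0; -1 0 0.9 0 0; -1 0 0.9 0 0; -1 0 0.9 0 0"
}}

```text
time: 24.7
position: [0.525, 0.3121, 0.3116]
tool_rot: [-0.076, 0.997, -0.001, -0.001]
ft_force: [0.6, -0.1, -0.8]
grip_width: -0.0
grip_force: 0.0
```

```bash
python3 - <<'E'
from h import *
def w(th,r=.158,t=.005): return rk(.091-r*np.cos(th)+t*np.sin(th)+.015,0,.058+r*np.sin(th)+t*np.cos(th)+.008)
go(rk(.205,0,.212),*[w(t) for t in(1.95,1.7,1.5,1.3,1.1,.9)])
p,d=look("side");cv2.imwrite("pics/s6.png",cv2.resize(p[40:220,180:420,::-1],None,fx=2.5,fy=2.5))
E
```

```text
t 24.70 pos [0.525  0.3121 0.3116] F [ 0.6 -0.1 -0.8] w -0.0000 yaw 98.7
[0.5253 0.3067 0.212 ] -> 0.002 -0.026 0.498 turn 0.000
[0.5306 0.2712 0.2109] -> 0.002 -0.206 0.504 turn 0.000
[0.5363 0.2338 0.222 ] -> 0.002 -0.395 0.448 turn 0.000
[0.541  0.2027 0.224 ] -> 0.003 -0.552 0.439 turn 0.000
[0.5457 0.1718 0.2196] -> 0.003 -0.709 0.461 turn 0.000
[0.5502 0.1423 0.2091] -> 0.003 -0.857 0.514 turn 0.000
[0.5542 0.1156 0.1929] -> 0.003 -0.993 0.595 turn 0.000
```

View pics/s6.png

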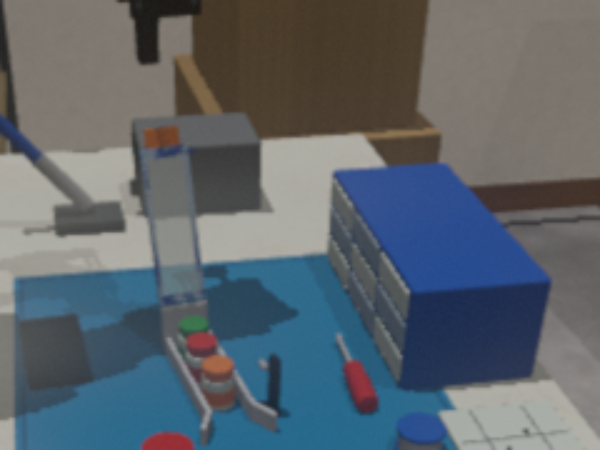

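The jars are all in the lane. The lid tab is at crop (163,138) and the closed fingers are above and behind it at (148,45).

>>> {"api": "move_arm", "payload": {
  "motion": "-1 0 0 0.15 0; -1 0 0 0.3 0; -1 0 0 0.4 0; -1 0 0 0.49 0; -1 0 -0.05 0.5 0; -1 0 -0.1 0.5 0; -1 0 -0.15 0.5 0; -1 0 -0.2 0.5 0; -1 0 -0.25 0.49 0; -1 0 -0.3 0.475 0; -1 0 -0.35 0.46 0; -1 0 -0.4 0.45 0"
}}

```text
time: 25.75
position: [0.5377, 0.2327, 0.2234]
tool_rot: [-0.076, 0.997, 0.0, 0.001]
ft_force: [0.3, 1.2, -1.2]
grip_width: -0.0
grip_force: 0.4
```

```bash
python3 - <<'E'
from h import *
def w(th,r=.158,t=.005): return rk(.091-r*np.cos(th)+t*np.sin(th)+.015,0,.058+r*np.sin(th)+t*np.cos(th)+.008)
go(*[w(t) for t in(1.7,1.5,1.3,1.1,.9,.7,.5,.3)])
p,d=look("top");cv2.imwrite("pics/t6.png",cv2.resize(p[120:300,90:330,::-1],None,fx=2.5,fy=2.5))
E
```

```text
t 25.75 pos [0.5377 0.2327 0.2234] F [ 0.3  1.2 -1.2] w -0.0000 yaw 98.7
[0.5363 0.2338 0.222 ] -> 0.006 0.006 0.007 turn 0.000
[0.541  0.2027 0.224 ] -> 0.006 -0.151 -0.003 turn 0.000
[0.5457 0.1718 0.2196] -> 0.006 -0.307 0.019 turn 0.000
[0.5502 0.1423 0.2091] -> 0.006 -0.456 0.072 turn 0.000
[0.5542 0.1156 0.1929] -> 0.007 -0.592 0.153 turn 0.000
[0.5577 0.0925 0.1716] -> 0.007 -0.708 0.259 turn 0.000
[0.5605 0.0741 0.1461] -> 0.007 -0.801 0.387 turn 0.000
[0.5625 0.061  0.1175] -> 0.007 -0.867 0.530 turn 0.000
```

View pics/t6.png

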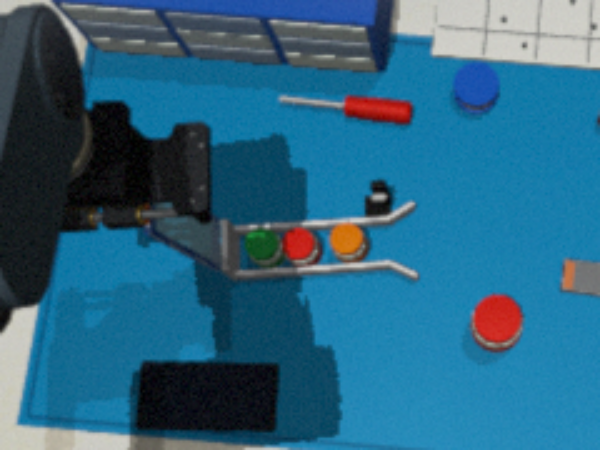

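The jars sit in the lane at crop (263,245), (300,245) and (347,240). The lid is being pushed up by the fingers at about (190,215). I continue the arc.

>>> {"api": "move_arm", "payload": {
  "motion": "-1 0.005 -0.08 0 0; -1 0.006 -0.15 -0.003 0; -1 0.006 -0.23 0.01 0; -1 0.006 -0.31 0.02 0; -1 0.006 -0.38 0.042 0; -1 0.006 -0.456 0.072 0; -1 0.006 -0.53 0.11 0; -1 0.006 -0.592 0.153 0; -1 0.006 -0.65 0.205 0; -1 0.006 -0.708 0.26 0; -1 0.006 -0.708 0.26 0"
}}

```text
time: 26.72
position: [0.5562, 0.0914, 0.1679]
tool_rot: [-0.075, 0.997, -0.0, -0.002]
ft_force: [0.1, -1.0, -0.1]
grip_width: 0.0004
grip_force: 0.0
```

```bash
python3 - <<'E'
from h import *
def w(th,r=.158,t=.005): return rk(.091-r*np.cos(th)+t*np.sin(th)+.015,0,.058+r*np.sin(th)+t*np.cos(th)+.008)
go(*[w(t) for t in(.7,.5,.3,.2)],rk(-.095,0,.12),rk(-.095,0,.071))
p,d=look("side");cv2.imwrite("pics/s7.png",cv2.resize(p[60:240,180:420,::-1],None,fx=2.5,fy=2.5))
E
```

```text
t 26.72 pos [0.5562 0.0914 0.1679] F [ 0.1 -1.  -0.1] w 0.0004 yaw 98.6
[0.5577 0.0925 0.1716] -> -0.008 0.004 -0.019 turn -0.000
[0.5605 0.0741 0.1461] -> -0.009 -0.089 0.109 turn -0.000
[0.5625 0.061  0.1175] -> -0.010 -0.155 0.252 turn -0.000
[0.5632 0.0567 0.1023] -> -0.010 -0.177 0.328 turn -0.000
[0.5702 0.0101 0.12  ] -> -0.010 -0.413 0.240 turn -0.000
[0.5702 0.0101 0.071 ] -> -0.011 -0.413 0.485 turn -0.000
```

View pics/s7.png

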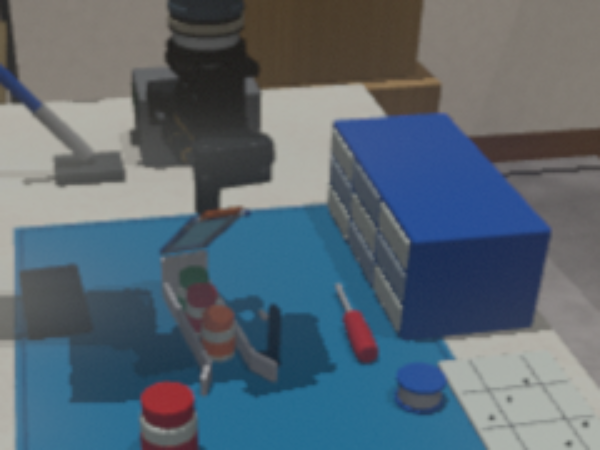

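The lid is at about 0.8 rad, and the finger is pushing its outer face at crop (207,205).

>>> {"api": "move_arm", "payload": {
  "motion": "-1 -0.008 -0.05 0.05 0; -1 -0.008 -0.089 0.109 0; -1 -0.01 -0.125 0.18 0; -1 -0.01 -0.155 0.252 0; -1 -0.01 -0.177 0.32 0; -1 -0.01 -0.177 0.32 0; -1 -0.01 -0.177 0.15 0; -1 -0.01 -0.2 0.05 0; -1 -0.01 -0.4 0.05 0; -1 -0.01 -0.415 0.05 0; -1 -0.01 -0.415 0.05 0; -1 -0.01 -0.415 0.05 0"
}}

```text
time: 27.77
position: [0.5717, 0.0122, 0.1607]
tool_rot: [-0.075, 0.997, 0.0, -0.0]
ft_force: [0.1, 0.7, -0.3]
grip_width: 0.0004
grip_force: 0.0
```

```bash
python3 - <<'E'
from h import *
go(rk(-.095,0,.12),rk(-.095,0,.085),rk(-.095,0,.071))
p,d=look("side");cv2.imwrite("pics/s8.png",cv2.resize(p[100:280,180:420,::-1],None,fx=2.5,fy=2.5))
E
```

```text
t 27.77 pos [0.5717 0.0122 0.1607] F [ 0.1  0.7 -0.3] w 0.0004 yaw 98.7
[0.5702 0.0101 0.12  ] -> 0.009 -0.010 0.204 turn 0.000
[0.5702 0.0101 0.085 ] -> 0.008 -0.010 0.379 turn 0.000
[0.5702 0.0101 0.071 ] -> 0.008 -0.010 0.449 turn 0.000
```

View pics/s8.png

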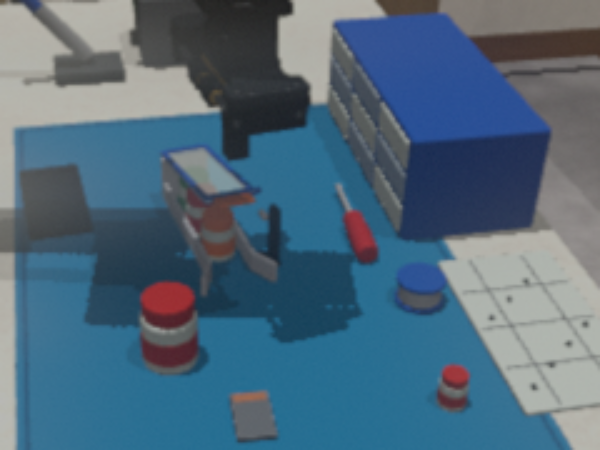

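The lid is nearly level over the lane, with its tab at crop (232,198) and the fingers above it. Next I press the tab down.

>>> {"api": "move_arm", "payload": {
  "motion": "-1 0.008 -0.01 0.1 0; -1 0.008 -0.01 0.2 0; -1 0.008 -0.01 0.27 0; -1 0.008 -0.01 0.32 0; -1 0.008 -0.01 0.36 0; -1 0.008 -0.01 0.39 0; -1 0.008 -0.01 0.41 0; -1 0.008 -0.01 0.43 0; -1 0.008 -0.01 0.445 0; -1 0.008 -0.01 0.455 0; -1 0.008 -0.01 0.455 0"
}}

```text
time: 28.73
position: [0.571, 0.01, 0.0712]
tool_rot: [-0.076, 0.997, -0.0, 0.0]
ft_force: [-3.3, 1.6, 11.1]
grip_width: 0.0004
grip_force: 5.4
```

>>> {"api": "move_arm", "payload": {
  "motion": "-1 0 0 0.01 0; -1 0 0 0.02 0; -1 0 0 0.02 0; -1 0 0 0.02 0; -1 0 0 0.02 0"
}}

```text
time: 29.15
position: [0.5712, 0.01, 0.0708]
tool_rot: [-0.076, 0.997, -0.0, 0.001]
ft_force: [-9.4, 1.0, 33.1]
grip_width: 0.0001
grip_force: 16.7
```

>>> {"api": "move_arm", "payload": {
  "motion": "-1 0 0 -0.2 0; -1 0 0 -0.4 0; -1 -0.1 -0.2 -0.5 0; -1 -0.2 -0.4 -0.6 0; -1 -0.3 -0.6 -0.6 0; -1 -0.4 -0.8 -0.6 0; -1 -0.4 -0.9 -0.6 0; -1 -0.4 -0.9 -0.6 0; -1 -0.4 -0.9 -0.6 0"
}}

```text
time: 29.9
position: [0.6778, -0.1585, 0.1852]
tool_rot: [-0.074, 0.997, -0.0, 0.001]
ft_force: [-0.0, 0.3, 0.5]
grip_width: 0.0004
grip_force: 0.0
```

```bash
python3 - <<'E'
from h import *
p,d=look("side");cv2.imwrite("pics/s9.png",cv2.resize(p[130:270,220:350,::-1],None,fx=4,fy=4,interpolation=cv2.INTER_CUBIC))
Q=pts("side",d);h=cv2.cvtColor(p,cv2.COLOR_RGB2HSV)
m=(cv2.inRange(h,(5,130,60),(18,255,255))>0)&(Q[...,1]>-.05)&(Q[...,1]<.05)&(Q[...,2]>.02)&(abs(Q[...,0]-.57)<.05)
print("tab",m.sum(),np.median(Q[m],0),np.percentile(Q[m][:,2],[10,90]) if m.any() else 0)
E
```

```text
tab 0 [nan nan nan] 0
  return _methods._mean(a, axis=axis, dtype=dtype,
  ret = um.true_divide(
```

View pics/s9.png

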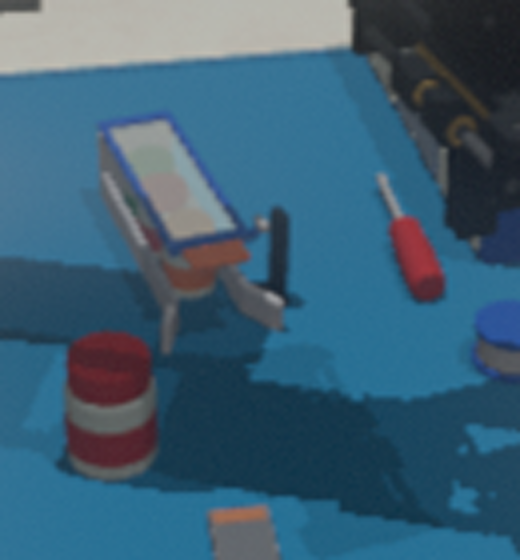

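The lid lies flat over the three jars. The tab at crop (215,252) is in front of the catch post at (278,240). I'll check the tab's height and then hand in.

```bash
python3 - <<'E'
from h import *
p,d=look("side");Q=pts("side",d);print(Q[191:195:2,270:279:4].reshape(-1,3).round(4))
P=pts("top",look("top")[1])
m=(np.abs(P[...,1]-.01)<.008)&(np.abs(P[...,0]-.571)<.015);print(m.sum(),np.percentile(P[m][:,2],[20,50,80]))
E
```

```text
[[0.5626 0.0173 0.065 ]
 [0.5724 0.0129 0.0667]
 [0.5841 0.0187 0.0616]
 [0.561  0.0081 0.065 ]
 [0.5708 0.0045 0.0663]
 [0.5815 0.0056 0.0643]]Traceback (most recent call last):
  File "<stdin>", line 4, in <module>
    return _quantile_unchecked(
        a, q, axis, out, overwrite_input, method, keepdims, weights)
    return _ureduce(a,
                    func=_quantile_ureduce_func,
    ...<5 lines>...
                    overwrite_input=overwrite_input,
                    method=method)
    r = func(a, **kwargs)
    result = _quantile(arr,
                       quantiles=q,
    ...<2 lines>...
                       out=out,
                       weights=wgt)
    slices_having_nans = np.isnan(arr[-1, ...])
                                  ~~~^^^^^^^^^
IndexError: index -1 is out of bounds for axis 0 with size 0
```

```bash
python3 -c "
from rig import robot
print(robot.hand_in())"
```

```text
the job is handed in; nothing more can be done
None
```

The job is handed in: the red, orange and green caps snapped home, all three jars stand upright inside the rack, and the lid is pressed shut past its catch (tab read about 65 mm up, against about 63 mm expected when shut).

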